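# Seat the keyed turntable of a ribbon winder

## Task

The ribbon winder's turntable plate is standing proud because the notch in its rim is not over the yellow drive pin (marked by the yellow tab on the blue base). With a fingertip, push the plate round by its orange studs until the notch meets the pin, then press down on the black hub until the plate is fully home, and let go. Do not grip, lift or pull up the plate, and leave the spools, jar, braid, ring and screwdriver where they are.

Things in the scene. Friction and masses are not known exactly. Their poses are not given: they have to be found in the camera images.
- turn (a joint): turning angle of the winder's turntable plate about its upright spindle, rad, growing anticlockwise seen from above. 0 and 6.283 both mean the notch is exactly at the drive pin. It turns either way, with light friction (about 0.06 N m) that keeps it where it is left.
- seat (a joint): how far the turntable plate has been pressed down on its spindle, m. 0 = standing proud as found, 0.015 = fully home (hard stop). It is a friction fit: pressing it down takes about 2 to 3 N and it stays where it is left. Unless the notch is over the pin the rim meets the pin after 2 mm and is stopped there (springily: it gives about 1 mm for every 6 N). It can also be pulled up (negative values), which is wrong.
- hub (a point): centre of the flat top of the turntable's black hub (36 mm across, 30 mm high above the plate), on the turning axis. The plate itself is an aluminium disc 140 mm across and 8 mm thick; its upper face lies 30 mm below this point and its underside 17 mm above the base when it stands proud, and the table 95 mm below it when the plate stands proud.
- notch (a point): middle of the rim notch at the plate's upper face, 66 mm from the axis. The notch is an opening in the edge of the disc, about 14 mm wide and 14 mm deep; a short red line on the plate points to it. It lies midway between stud0 and stud2.
- pin (a point): top of the yellow drive pin, 9 mm thick with a round top, standing 15 mm above the base, 66 mm from the axis. Seen from above it is mostly under the rim until the notch is over it; a yellow tab on the base, just outside the rim, marks it.
- stud0 (a point): top centre of the orange finger stud 60 degrees anticlockwise (from above) of the notch. Each stud is an upright peg on the plate, 14 mm thick, 22 mm high above the plate, 45 mm from the axis.
- stud1 (a point): top centre of the orange finger stud opposite the notch; same size.
- stud2 (a point): top centre of the orange finger stud 60 degrees clockwise of the notch; same size.
- winder: the ribbon winder's blue base, a block 180 x 180 mm and 40 mm high fixed to the table; origin at the centre of its underside, below the turning axis; its x axis points from the axis to the drive pin.
- spool_red: red thread spool standing upright, 38 mm across, 50 mm high; origin at the centre of its underside. To be left alone.
- spool_green: green thread spool standing upright, 38 mm across, 50 mm high; origin at the centre of its underside. To be left alone.
- spool_blue: blue thread spool standing upright, 38 mm across, 50 mm high; origin at the centre of its underside. To be left alone.
- jar: closed glass jar of fittings, 52 mm across, 70 mm high, upright; origin at the centre of its underside. To be left alone.
- braid: flat orange roll of braid lying on the table, 90 mm across, 22 mm high, 36 mm hole; origin at the centre of its underside. To be left alone.
- ring_brass: brass ring lying flat, 44 mm across, 6 mm high; origin at the centre of its underside. To be left alone.
- driver: screwdriver lying on the table along its x axis, 170 mm long; origin underneath it. To be left alone.

How it is judged:
By the outcome, as a careful person would: the job done as asked, in the order asked, and still so for the second after the job is handed in, with the robot touching nothing.
It also fails if it takes over 45 s, if anything falls off the work surface, if the arm or the gripper's body presses on something with over 40 N, if the wrist force passes 120 N, or if a joint passes its speed limit or range.

## Robot

A 6-joint arm with a two-finger parallel gripper is mounted at the origin on the work surface. World frame = base frame: x ahead of the robot, y to its left, z up, the work surface at z = 0. Lengths are in m, angles in degrees, forces in N, time in s.
With the tool pointing down it reaches from about 0.35 to 0.725 m from the base axis. Payload 6 kg.
Tool frame: the origin (TCP) lies between the finger pads; the fingertips stand robot.tips_ahead ahead of it and the grasp point (between the pads) is the TCP (robot.tips_ahead is the distance from the TCP to the fingertips, in m); y points along the fingers, x is the direction in which the jaws open and shut, and the axes are right-handed (so a half turn about y gives the same grasp; the last joint's range is limited). The gripper opens to 85 mm and grips with 20 to 120 N. Pads are 22 mm wide; open, the fingers measure 114 mm over their backs; the gripper's body (76 mm by 85 mm) begins 54 mm behind the grasp point. The pads swing forward as they close: fully open they stand 13 mm farther back than shut.
Start: joints at [-47, 2.303, 4.859, 0, -92.561, -19.12], TCP at [0.243, -0.549, 0.216] pointing down, gripper open.
Joint ranges: [-146.85, 146.85], [-73.84, 115.35], [-62.03, 85.46], [-188.31, 113.3], [-161.28, -10.13], [-171.36, 171.36]. Speed limits (degrees/s): [147.25, 147.25, 172.46, 180, 180, 180].

## Interface

Orientations are given as a 3x3 rotation matrix whose columns are the frame's x, y, z axes.
In Python, from station import read_state, camera, ticket, robot gives the robot as it stands. The module is installed in compiled form; this text tells all that it offers.
- The arm moves only by the tool carry_out, never from a script. Its argument "plan" is one flat list of numbers, 7 for each row, row after row: the finger opening in cm, from 0 to 8.54, then the shift along the tool's x, y, z in cm, then the turn, a rotation vector about the tool's x, y, z in degrees. In form: [jaw, x, y, z, wx, wy, wz, jaw, x, y, z, wx, wy, wz, ...]. A call has 1 to 8 rows; each row shifts and turns the commanded pose from where the row before left it, along the tool's axes as they then stand; what a row does not reach is not made up. A row lasts 1/10 s, in which the tool goes at most 50 mm and 8.59 degrees, less where a joint would pass 70% of its speed; a pose out of reach is approached as far as the arm can. A call with a gripper value outside its range is refused whole. The fingers move at their own pace and stop on an object; "force" is the grip in N (left out, the last holds). Time passes only in rows, so rows that do not move let the fingers close. It gives the time, the measured TCP pose, the force and the opening at its end, in the units of the state.
- read_state(): the state, without advancing time (a new reading comes with each control period).
- camera(name): name is "scene" or "top" or "wrist"; returns a dict with "image" (384x512x3 uint8, red, green, blue), "z_map" (384x512 float32, m along the optical axis (not along the pixel's ray), 0 where there is no reading), "intrinsics" (3x3 intrinsics, pixels), "eye" and "orientation" of the camera in the world; the wrist camera has in their place "tool_from_camera" (4x4, takes a point from camera to tool coordinates, whose origin is the TCP and whose axes are the tool frame's). Camera axes: x right, y up, looking along -z (the intrinsics and any distortion apply to the point x, -y, -z); pixel columns grow to the right and rows downward; lengths in m; the calibration is good to about 2 mm. A picture is of the moment at which its call begins: read the wrist's pose just before it.
- ticket.close_job(): hands the job in, once; it reports no verdict.
The state is a dict: "clock": time; "qpos": joint angles; "qvel": joint speeds; "tau": joint torques, N m; "tcp_pos": TCP position; "tool_rot": TCP orientation; "ft_force": force on the tool from outside, world axes, zero at the start; "ft_torque": the same for the moment, N m; "width": finger opening in m.
Only numpy, scipy, OpenCV 4.12 (cv2) and the standard library are available. Lean on these libraries where they do the work, as an engineer would, in place of code of your own. Each camera call takes 0.05 s, during which the arm holds its last target. There are 200 camera calls.

## Working session

There is one attempt and no reset: what is moved stays moved. The work goes in short steps, Python scripts to look and compute and a tool call to move; the robot and the scene stay as the last step left them, time stands still between calls to the robot, and variables do not carry over. Pictures are saved under pics/ and viewed, about 8 in all and at most 12, crops included, and the job is handed in when it is done.

Besides the shell and the picture viewer there is one more tool, called after "Request:" as name(argument=value, ...) on one line, values as JSON. carry_out: Moves the arm, as the interface text tells. Its arguments: {"type":"object","properties":{"plan":{"type":"array"},"force":{"type":"number"}},"required":["plan"]}

```bash
mkdir -p pics
cat > h.py <<'E'
import numpy as np, cv2
from station import read_state, camera, ticket, robot
def grab(n,png=None):
    s=read_state(); c=camera(n)
    if n=="wrist":
        T=np.eye(4);T[:3,:3]=np.array(s["tool_rot"]).reshape(3,3);T[:3,3]=s["tcp_pos"];T=T@np.array(c["tool_from_camera"])
        c["eye"]=T[:3,3];c["orientation"]=T[:3,:3]
    c["eye"]=np.array(c["eye"]);c["R"]=np.array(c["orientation"]).reshape(3,3);c["K"]=np.array(c["intrinsics"])
    if png: cv2.imwrite("pics/"+png,cv2.cvtColor(c["image"],cv2.COLOR_RGB2BGR))
    return c
def cast(c,uv,z):
    u=np.atleast_2d(uv).astype(float);K=c["K"]
    d=np.c_[(u[:,0]-K[0,2])/K[0,0],-(u[:,1]-K[1,2])/K[1,1],-np.ones(len(u))]@c["R"].T
    return c["eye"]+d*((z-c["eye"][2])/d[:,2])[:,None]
def blobs(c,lo,hi,amin=20):
    m=cv2.inRange(cv2.cvtColor(c["image"],cv2.COLOR_RGB2HSV),np.array(lo),np.array(hi))
    n,l,st,ce=cv2.connectedComponentsWithStats(m)
    return [(ce[i].round(1),st[i].tolist()) for i in range(1,n) if st[i,4]>=amin]
E
python3 - <<'E'
from h import *
print(robot.tips_ahead, read_state())
for n in("top","scene"):
    c=grab(n,n+"0.png");print(n,c["eye"],c["R"].round(2).tolist(),c["K"].tolist(),[k for k in c])
    for k,lo,hi in(("orange",(5,150,120),(18,255,255)),("yellow",(22,130,120),(35,255,255)),("blue",(100,100,50),(125,255,255))):
        for b in blobs(c,lo,hi): print(k,b)
E
```

```text
0.019 {'clock': 0.0, 'qpos': array([-4.70007738e+01,  2.34129252e+00,  4.80227038e+00, -2.75767766e-02,
       -9.25608685e+01, -1.91202114e+01]), 'qvel': array([-0.08500016,  0.06711153,  0.0897337 ,  0.0478578 , -0.08326795,
        0.01592912]), 'tau': array([-1.83188873e-03, -3.68204749e+01,  3.47403610e+01,  6.93225592e+00,
       -5.48748270e-03,  8.49919175e-07]), 'tcp_pos': array([ 0.24282998, -0.54828317,  0.21514881]), 'tool_rot': array([[-4.04825231e-01, -8.37337551e-04, -9.14393696e-01],
       [ 9.14392298e-01,  1.60299260e-03, -4.04826080e-01],
       [ 1.80474240e-03, -9.99998365e-01,  1.16723160e-04]]), 'ft_force': array([ 0.71128594,  0.01571477, -0.04974566]), 'ft_torque': array([-0.01617632,  0.02198184, -0.02526413]), 'width': 0.08558626079523252}
top [0.3858727  0.00753245 1.6041248 ] [[-0.02, 0.99, -0.12], [-1.0, -0.02, 0.02], [0.02, 0.12, 0.99]] [[471.98397868696856, 0.0, 255.13769997372995], [0.0, 471.98397868696856, 194.99044994249908], [0.0, 0.0, 1.0]] ['image', 'z_map', 'intrinsics', 'eye', 'orientation', 'R', 'K']
orange (array([186.4, 113.3]), [182, 104, 
[... 782 characters left out ...]
, 186.96444110416837], [0.0, 0.0, 1.0]] ['image', 'z_map', 'intrinsics', 'eye', 'orientation', 'R', 'K']
orange (array([509. ,   2.5]), [505, 0, 7, 8, 33])
orange (array([362.1, 119.9]), [349, 109, 27, 22, 393])
orange (array([ 30.2, 227.8]), [21, 219, 20, 18, 237])
orange (array([350.1, 264.2]), [341, 248, 18, 31, 145])
orange (array([362.4, 263.7]), [361, 258, 4, 12, 23])
yellow (array([271. , 196.2]), [268, 194, 7, 6, 27])
blue (array([458.9, 121.7]), [395, 53, 117, 141, 11019])
blue (array([257. , 186.9]), [219, 147, 78, 70, 1505])
blue (array([392.1, 177.9]), [388, 175, 9, 6, 29])
blue (array([ 34.6, 261.5]), [0, 197, 74, 127, 6280])
blue (array([445.1, 285.8]), [419, 265, 66, 42, 829])
```

View pics/top0.png

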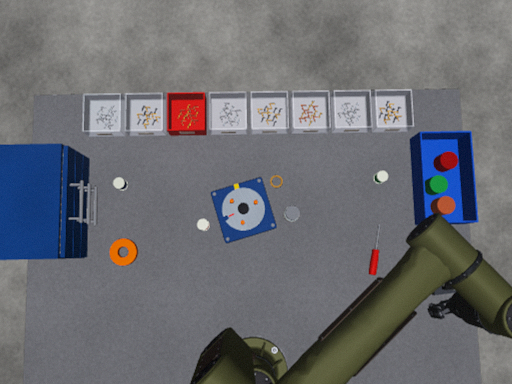

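View pics/scene0.png

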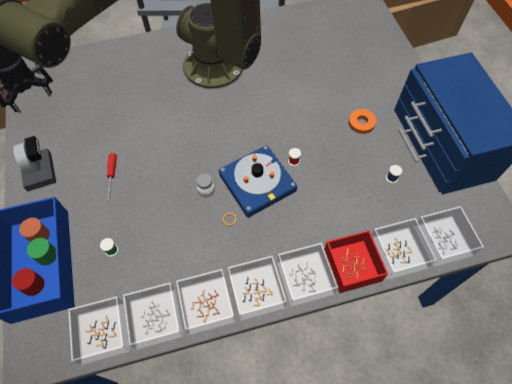

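The top view shows the winder at about (243,209), the yellow tab at (236,186), the red notch line at about (229,216), and the jar and a red spool on either side. Next I'll measure these.

Run:
```python
from h import *
c=grab("top"); 
x0,y0,w=203,170,80
im=c["image"][y0:y0+w,x0:x0+w]
cv2.imwrite("pics/crop1.png",cv2.cvtColor(cv2.resize(im,(560,560),interpolation=cv2.INTER_CUBIC),cv2.COLOR_RGB2BGR))
d=dict(c);d["image"]=im
def ang(p,o): return np.degrees(np.arctan2(*(p-o)[0,1::-1]))
off=np.array([x0,y0])
hub=[b for b in blobs(d,(0,0,0),(180,255,70),30)]
print("dark",[(b[0]+off,b[1],cast(c,b[0]+off,.095).round(3).tolist()) for b in hub])
for k,lo,hi,z in(("stud",(5,100,100),(20,255,255),.085),("yel",(22,130,120),(35,255,255),.04),("red",(170,90,80),(180,255,255),.065),("red",(0,90,80),(4,255,255),.065),("blue",(100,100,50),(125,255,255),.04)):
    for b in blobs(d,lo,hi,4): print(k,b[0]+off,b[1][4],cast(c,b[0]+off,z).round(4).tolist())
```

```text
dark [(array([242.8, 208. ]), [35, 33, 10, 11, 86], [[0.529, 0.021, 0.095]])]
stud [275.8 180.9] 66 [[0.6161, -0.0877, 0.085]]
stud [231.3 200.5] 14 [[0.5547, 0.0581, 0.085]]
stud [255.3 201.5] 14 [[0.5499, -0.0195, 0.085]]
stud [242.4 221.9] 14 [[0.4847, 0.0234, 0.085]]
yel [236.  185.6] 23 [[0.6095, 0.0431, 0.04]]
blue [243.1 211.3] 1356 [[0.5228, 0.0209, 0.04]]
```

View pics/crop1.png

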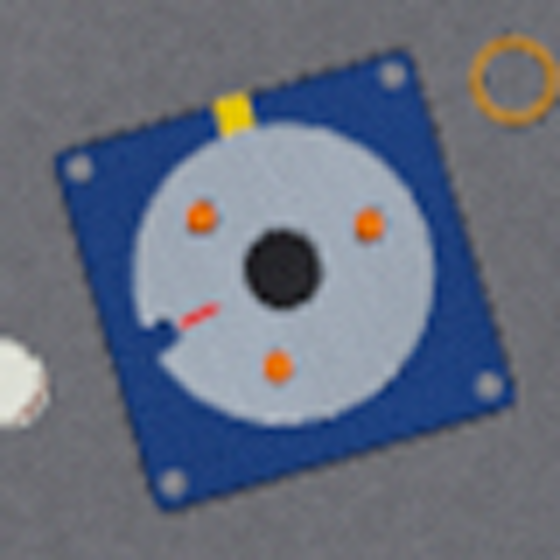

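The crop shows the red line and notch at about (170,325), roughly 100° anticlockwise of the yellow tab at (235,115). I will push stud2 (about 56°) clockwise with the fingers closed and turn the tool along with the plate.

```bash
cat >> h.py <<'E'
HUB=np.array([.5298,.0207])
def rows(wps):
    """wps: (x,y,z,yaw_deg,n); prints tool-axis rows from the measured pose"""
    s=read_state();R=np.array(s["tool_rot"]).reshape(3,3);p=np.array(s["tcp_pos"]);y=np.degrees(np.arctan2(R[1,0],R[0,0]))
    for X,Y,Z,yaw,n in wps:
        q=np.array([X,Y,Z]);p0=p.copy();dy=(yaw-y+180)%360-180;y0=y
        for i in range(1,n+1):
            t=np.radians(y);T=np.array([[np.cos(t),0,-np.sin(t)],[np.sin(t),0,np.cos(t)],[0,-1,0]])
            d=(T.T@(p0+(q-p0)*i/n-p)*100).round(2);w=round(y0+dy*i/n-y,1)
            p=p+T@d/100;y-= -w
            print([0,*d.tolist(),0,-w,0])
def arc(phi,r=.045): return HUB+r*np.array([np.cos(np.radians(phi)),np.sin(np.radians(phi))])
E
python3 - <<'E'
from h import *
rows([(*arc(95),.215,185,16)])
E
```

```text
[0, 2.79, 0.0, -3.17, 0, np.float64(-4.4), 0]
[0, 2.54, 0.01, -3.38, 0, np.float64(-4.5), 0]
[0, 2.27, -0.0, -3.56, 0, np.float64(-4.4), 0]
[0, 1.99, 0.0, -3.73, 0, np.float64(-4.5), 0]
[0, 1.69, 0.0, -3.87, 0, np.float64(-4.4), 0]
[0, 1.39, 0.01, -3.99, 0, np.float64(-4.5), 0]
[0, 1.06, -0.0, -4.09, 0, np.float64(-4.4), 0]
[0, 0.76, 0.0, -4.16, 0, np.float64(-4.5), 0]
[0, 0.42, 0.0, -4.2, 0, np.float64(-4.4), 0]
[0, 0.1, 0.01, -4.23, 0, np.float64(-4.4), 0]
[0, -0.22, -0.0, -4.22, 0, np.float64(-4.5), 0]
[0, -0.55, 0.0, -4.18, 0, np.float64(-4.4), 0]
[0, -0.88, 0.01, -4.14, 0, np.float64(-4.5), 0]
[0, -1.19, -0.0, -4.05, 0, np.float64(-4.4), 0]
[0, -1.51, 0.0, -3.95, 0, np.float64(-4.5), 0]
[0, -1.8, 0.0, -3.82, 0, np.float64(-4.4), 0]
```

Request:
carry_out(plan=[0, 2.8, 0, -3.2, 0, -4.4, 0, 0, 2.5, 0, -3.4, 0, -4.5, 0, 0, 2.3, 0, -3.6, 0, -4.4, 0, 0, 2.0, 0, -3.7, 0, -4.5, 0, 0, 1.7, 0, -3.9, 0, -4.4, 0, 0, 1.4, 0, -4.0, 0, -4.5, 0, 0, 1.1, 0, -4.1, 0, -4.4, 0, 0, 0.8, 0, -4.2, 0, -4.5, 0])

```text
clock: 0.95
tcp_pos: [0.385, -0.2383, 0.2161]
tool_rot: [[-0.863, 0.0, -0.505], [0.505, 0.0, -0.863], [-0.0, -1.0, -0.0]]
ft_force: [0.7, -0.6, -0.1]
width: -0.0002
```

Request:
carry_out(plan=[0, 0.4, 0, -4.2, 0, -4.4, 0, 0, 0.1, 0, -4.2, 0, -4.4, 0, 0, -0.2, 0, -4.2, 0, -4.5, 0, 0, -0.6, 0, -4.2, 0, -4.4, 0, 0, -0.9, 0, -4.1, 0, -4.5, 0, 0, -1.2, 0, -4.0, 0, -4.4, 0, 0, -1.5, 0, -4.0, 0, -4.5, 0, 0, -1.8, 0, -3.8, 0, -4.4, 0])

```text
clock: 1.75
tcp_pos: [0.5269, 0.0677, 0.2161]
tool_rot: [[-0.996, -0.0, 0.09], [-0.09, 0.0, -0.996], [0.0, -1.0, -0.0]]
ft_force: [1.2, -0.4, 1.1]
width: 0.0003
```

Request:
carry_out(plan=[0, 0, 0, 0, 0, 0, 0, 0, 0, 0, 0, 0, 0, 0])

```text
clock: 1.95
tcp_pos: [0.5265, 0.0666, 0.2154]
tool_rot: [[-0.996, -0.002, 0.088], [-0.088, -0.001, -0.996], [0.002, -1.0, 0.001]]
ft_force: [-0.4, -0.4, 0.7]
width: -0.0003
```

Run:
```python
from h import *
c=grab("wrist","w1.png");s=read_state();print(s["tcp_pos"],s["tool_rot"],s["qpos"],s["width"],c["eye"])
for k,lo,hi,z in(("stud",(5,100,100),(20,255,255),.087),("yel",(22,130,120),(35,255,255),.04),("dark",(0,0,0),(180,255,50),.095)):
    for b in blobs(c,lo,hi,60): print(k,b,cast(c,b[0],z).round(4).tolist())
rows([(*arc(95),.094,185,4)])
```

```text
[0.52641806 0.06580191 0.21585727] [[-9.96227525e-01 -8.13305595e-04  8.67758973e-02]
 [-8.67755670e-02 -4.33103629e-04 -9.96227792e-01]
 [ 8.47820593e-04 -9.99999575e-01  3.60894703e-04]] [ 2.88643991e+01 -8.27647188e+00 -5.35277566e+00 -7.64034486e-04
 -9.29764851e+01 -2.38862932e+01] -0.0001616007910235989 [ 0.53271099 -0.00602209  0.37276675]
stud (array([167.9,  11.6]), [145, 0, 44, 22, 379]) [[0.6048, -0.0607, 0.087]]
stud (array([236.6,  79.9]), [229, 72, 16, 17, 221]) [[0.5484, -0.0156, 0.087]]
stud (array([306.8, 138.7]), [299, 131, 17, 17, 223]) [[0.485, 0.0267, 0.087]]
stud (array([225. , 169.9]), [217, 161, 16, 18, 219]) [[0.5533, 0.0602, 0.087]]
yel (array([174. , 142.6]), [166, 134, 17, 18, 235]) [[0.6092, 0.0476, 0.04]]
dark (array([250.6, 144.5]), [237, 130, 27, 22, 142]) [[0.5326, 0.0347, 0.095]]
dark (array([255.3, 340.5]), [0, 240, 512, 144, 34014]) [[0.5113, 0.2318, 0.095]]
[0, 0.01, 3.05, 0.01, 0, np.float64(-0.0), 0]
[0, 0.02, 3.04, 0.0, 0, np.float64(-0.0), 0]
[0, 0.01, 3.05, 0.01, 0, np.float64(-0.0), 0]
[0, 0.02, 3.05, 0.0, 0, np.float64(-0.0), 0]
```

View pics/w1.png

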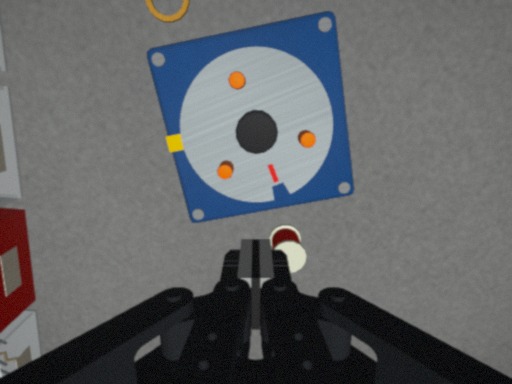

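The wrist view shows studs at (237,80), (307,139) and (225,170), the tab at (174,143), and the notch at (280,190). It agrees with the top view to about 3 mm. Next: descend behind stud2 and sweep.

```bash
sed -i 's/^HUB=.*/HUB=np.array([.5293,.0222])/' h.py
python3 - <<'E'
from h import *
rows([(*arc(95),.092,185,4)]+[(*arc(a),.092,a+90,1) for a in range(88,-1,-7)])
E
```

```text
[0, 0.02, 3.1, -0.03, 0, np.float64(-0.0), 0]
[0, 0.03, 3.09, -0.04, 0, np.float64(-0.0), 0]
[0, 0.02, 3.1, -0.03, 0, np.float64(-0.0), 0]
[0, 0.02, 3.1, -0.03, 0, np.float64(-0.0), 0]
[0, -0.55, -0.0, 0.03, 0, np.float64(7.0), 0]
[0, -0.54, -0.0, 0.04, 0, np.float64(7.0), 0]
[0, -0.55, -0.0, 0.03, 0, np.float64(7.0), 0]
[0, -0.55, -0.0, 0.03, 0, np.float64(7.0), 0]
[0, -0.55, -0.0, 0.04, 0, np.float64(7.0), 0]
[0, -0.55, -0.0, 0.03, 0, np.float64(7.0), 0]
[0, -0.55, -0.0, 0.03, 0, np.float64(7.0), 0]
[0, -0.54, -0.0, 0.04, 0, np.float64(7.0), 0]
[0, -0.55, -0.0, 0.03, 0, np.float64(7.0), 0]
[0, -0.55, -0.0, 0.03, 0, np.float64(7.0), 0]
[0, -0.55, -0.0, 0.04, 0, np.float64(7.0), 0]
[0, -0.55, -0.0, 0.03, 0, np.float64(7.0), 0]
[0, -0.55, -0.0, 0.03, 0, np.float64(7.0), 0]
```

Request:
carry_out(plan=[0, 0.02, 3.1, -0.03, 0, 0, 0, 0, 0.02, 3.1, -0.03, 0, 0, 0, 0, 0.02, 3.1, -0.03, 0, 0, 0, 0, 0.02, 3.1, -0.03, 0, 0, 0, 0, 0, 0, 0, 0, 0, 0, 0, -0.55, 0, 0.03, 0, 7, 0, 0, -0.55, 0, 0.04, 0, 7, 0])

```text
clock: 2.7
tcp_pos: [0.5375, 0.0659, 0.0947]
tool_rot: [[-0.987, 0.003, -0.162], [0.162, 0.0, -0.987], [-0.003, -1.0, -0.001]]
ft_force: [-0.7, 0.5, -0.0]
width: -0.0003
```

Request:
carry_out(plan=[0, -0.55, 0, 0.03, 0, 7, 0, 0, -0.55, 0, 0.03, 0, 7, 0, 0, -0.55, 0, 0.04, 0, 7, 0])

```text
clock: 3.0
tcp_pos: [0.5532, 0.0604, 0.0949]
tool_rot: [[-0.863, 0.003, -0.505], [0.505, 0.001, -0.863], [-0.002, -1.0, -0.002]]
ft_force: [-0.4, 0.2, -0.2]
width: -0.0001
```

```bash
cat > look.py <<'E'
from h import *
import sys
c=grab("wrist",sys.argv[1] if len(sys.argv)>1 else None);s=read_state();p=np.array(s["tcp_pos"]);d=p[:2]-HUB
print(p.round(4),np.degrees(np.arctan2(d[1],d[0])).round(1),np.hypot(*d).round(4),s["ft_force"].round(1))
for k,lo,hi,z in(("stud",(5,100,100),(20,255,255),.087),("yel",(22,130,120),(35,255,255),.04)):
    for b in blobs(c,lo,hi,60):
        q=cast(c,b[0],z)[0,:2]-HUB
        if np.hypot(*q)<.1: print(k,b[0],b[1][4],q.round(4),np.degrees(np.arctan2(q[1],q[0])).round(1),np.hypot(*q).round(4))
E
python3 look.py w2.png
```

```text
[0.5536 0.0601 0.0947] 57.4 0.045 [-0.7 -0.2  0.3]
stud [184.3 104.7] 740 [ 0.0179 -0.0375] -64.5 0.0415
stud [339.5 113.9] 686 [-0.0446  0.0041] 174.7 0.0448
stud [254.2 228.3] 515 [0.0214 0.0349] 58.5 0.0409
yel [171.8 233.2] 301 [0.0829 0.0261] 17.5 0.0869
```

View pics/w2.png

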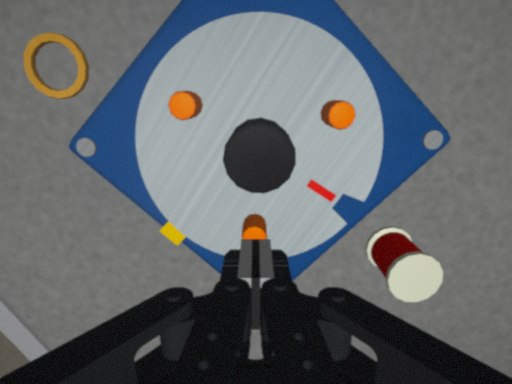

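The finger is over stud2's bearing at (255,230), but there is no force and the stud has not moved. I'll check the real fingertip height with the depth map.

Run:
```python
from h import *
c=grab("wrist");z=c["z_map"];K=c["K"];s=read_state()
T=np.array(c["tool_from_camera"])
def pt(u,v):
    d=z[v,u];return c["eye"]+c["R"]@np.array([(u-K[0,2])/K[0,0]*d,-(v-K[1,2])/K[1,1]*d,-d])
for u,v in[(254,220),(254,228),(254,233),(256,241),(246,245),(256,245),(266,245),(256,250),(256,260),(256,270),(235,270),(276,270),(255,155),(185,105),(340,115),(150,150),(172,233)]:
    p=pt(u,v);print(u,v,z[v,u].round(4),p.round(4),(np.array(s["tool_rot"]).T@(p-s["tcp_pos"])).round(4))
print(T.round(3))
```

```text
254 220 0.1869 [0.5506 0.0558 0.0775] [-0.      0.0169  0.0052]
254 228 0.1776 [0.5509 0.0564 0.0874] [-0.      0.007   0.0045]
254 233 0.1794 [0.5526 0.0592 0.0865] [-0.      0.0079  0.0012]
256 241 0.148 [0.547  0.0518 0.1165] [ 0.0011 -0.0221  0.0104]
246 245 0.1441 [0.5507 0.0496 0.1206] [-0.0033 -0.0262  0.0105]
256 245 0.145 [0.5472 0.0521 0.1198] [ 0.0011 -0.0254  0.01  ]
266 245 0.1455 [0.5435 0.0546 0.1193] [ 0.0054 -0.025   0.0098]
256 250 0.1395 [0.547  0.0518 0.1254] [ 0.001  -0.031   0.0104]
256 260 0.1317 [0.5471 0.052  0.1337] [ 0.001  -0.0393  0.0102]
256 270 0.1237 [0.547  0.0518 0.1419] [ 0.001  -0.0475  0.0104]
235 270 0.1334 [0.5567 0.0517 0.1334] [-0.0075 -0.039   0.0056]
276 270 0.1327 [0.5424 0.0598 0.1339] [ 0.009  -0.0395  0.0057]
255 155 0.1588 [0.5296 0.0216 0.0946] [ 0.0009 -0.0002  0.0453]
185 105 0.1606 [ 0.5471 -0.0154  0.0858] [-0.0328  0.0086  0.0685]
340 115 0.1616 [0.4847 0.0272 0.086 ] [0.0426 0.0082 0.063 ]
150 150 0.1882 [ 0.5823 -0.0067  0.0647] [-0.0588  0.0298  0.0434]
172 233 0.2262 [0.6107 0.0467 0.0435] [-0.0564  0.0511 -0.0171]
[[ 1.     0.    -0.     0.001]
 [-0.     0.291 -0.957 -0.157]
 [-0.     0.957  0.291  0.073]
 [ 0.     0.     0.     1.   ]]
```

Run:
```python
from h import *
c=grab("wrist");z=c["z_map"];K=c["K"]
v,u=np.mgrid[:384,:512];T=np.array(c["tool_from_camera"])
P=np.stack([(u-K[0,2])/K[0,0]*z,-(v-K[1,2])/K[1,1]*z,-z],-1)@T[:3,:3].T+T[:3,3]
m=(z>0)&(P[...,1]<-.005)&(abs(P[...,2])<.04)
Q=P[m];print("lowest",np.sort(Q[:,1])[-5:])
for y in np.arange(-.012,-.1,-.006):
    q=Q[(Q[:,1]<=y)&(Q[:,1]>y-.006)]
    if len(q): print(round(y,3),len(q),"x",q[:,0].min().round(3),q[:,0].max().round(3),"z",q[:,2].min().round(3),q[:,2].max().round(3))
# side view from scene camera: gripper crop
c=grab("scene");p=np.array(read_state()["tcp_pos"]);q=c["R"].T@(p-c["eye"]);K=c["K"]
a=int(K[0,2]+K[0,0]*q[0]/-q[2]);b=int(K[1,2]-K[1,1]*q[1]/-q[2]);print("tcp px",a,b)
im=c["image"][b-60:b+30,a-60:a+60];cv2.imwrite("pics/s2.png",cv2.cvtColor(cv2.resize(im,(720,540),interpolation=cv2.INTER_CUBIC),cv2.COLOR_RGB2BGR))
```

```text
lowest [-0.01881787 -0.01873466 -0.01839312 -0.01814965 -0.0176917 ]
-0.012 1 x 0.006 0.006 z 0.01 0.01
-0.018 197 x -0.012 0.013 z 0.006 0.011
-0.024 377 x -0.012 0.015 z 0.005 0.011
-0.03 436 x -0.012 0.015 z 0.005 0.011
-0.036 485 x -0.012 0.015 z 0.006 0.011
-0.042 459 x -0.012 0.015 z 0.005 0.012
-0.048 737 x -0.009 0.014 z -0.012 0.011
-0.054 762 x -0.027 0.03 z -0.012 0.013
-0.06 2297 x -0.033 0.036 z -0.013 0.014
-0.066 4906 x -0.038 0.04 z -0.011 0.014
-0.072 3648 x -0.042 0.045 z -0.01 0.014
-0.078 3740 x -0.048 0.049 z -0.009 0.017
-0.084 6031 x -0.052 0.054 z -0.004 0.018
-0.09 6664 x -0.057 0.059 z 0.002 0.018
-0.096 4311 x -0.058 0.06 z 0.009 0.018
tcp px 270 170
```

View pics/s2.png

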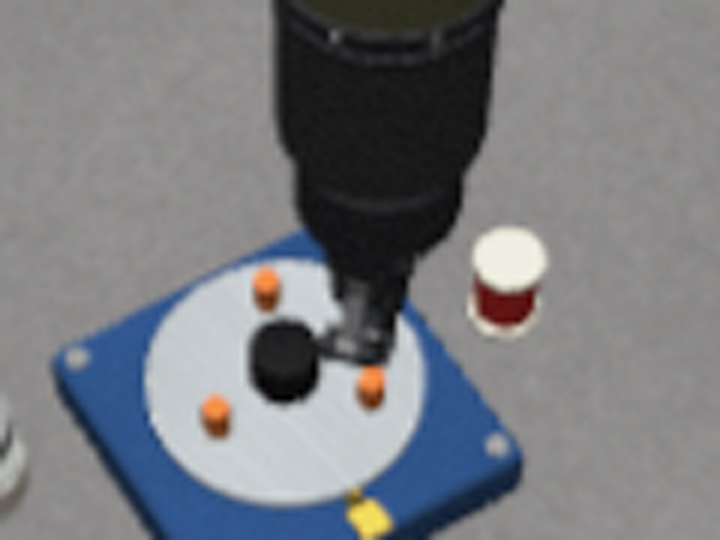

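Both views show the shut fingertips about 19 mm behind the TCP (tip z about 0.113), not ahead of it. The finger passed over the stud without touching it. I'll back off, descend with the corrected height (TCP about 0.055), and sweep again.

Run:
```python
from h import *
rows([(*arc(96),.0947,186,5),(*arc(96),.056,186,3)])
```

```text
[0, 0.55, -0.02, 0.17, 0, np.float64(-7.2), 0]
[0, 0.56, -0.02, 0.1, 0, np.float64(-7.2), 0]
[0, 0.57, -0.02, 0.03, 0, np.float64(-7.1), 0]
[0, 0.58, -0.02, -0.04, 0, np.float64(-7.2), 0]
[0, 0.56, -0.02, -0.11, 0, np.float64(-7.2), 0]
[0, -0.0, 1.29, -0.0, 0, np.float64(0.0), 0]
[0, -0.0, 1.29, -0.0, 0, np.float64(0.0), 0]
[0, -0.0, 1.29, -0.0, 0, np.float64(0.0), 0]
```

Request:
carry_out(plan=[0, 0.55, 0, 0.17, 0, -7.2, 0, 0, 0.56, 0, 0.1, 0, -7.2, 0, 0, 0.57, 0, 0.03, 0, -7.1, 0, 0, 0.58, 0, -0.04, 0, -7.2, 0, 0, 0.56, 0, -0.11, 0, -7.2, 0, 0, 0, 1.3, 0, 0, 0, 0, 0, 0, 1.3, 0, 0, 0, 0, 0, 0, 0, 0, 0, 0, 0])

```text
clock: 4.0
tcp_pos: [0.5226, 0.0669, 0.0631]
tool_rot: [[-0.995, -0.005, 0.101], [-0.101, -0.001, -0.995], [0.005, -1.0, 0.001]]
ft_force: [-0.6, -0.4, -0.2]
width: -0.0001
```

Request:
carry_out(plan=[0, 0, 0.7, 0, 0, 0, 0, 0, 0, 0.6, 0, 0, 0, 0, 0, 0, 0, 0, 0, 0, 0])

```text
clock: 4.3
tcp_pos: [0.5237, 0.0671, 0.052]
tool_rot: [[-0.995, -0.002, 0.102], [-0.102, -0.0, -0.995], [0.002, -1.0, 0.0]]
ft_force: [-0.1, -0.6, -0.1]
width: -0.0
```

```bash
python3 look.py
```

```text
[0.524  0.0672 0.0527] 96.7 0.0453 [-0.5 -0.4 -1. ]
stud [208.5  58.1] 1382 [ 0.0186 -0.0377] -63.7 0.042
stud [365.3 192.2] 968 [-0.0444  0.0042] 174.7 0.0446
stud [187.2 250.6] 1148 [0.0228 0.0359] 57.6 0.0425
yel [ 90.5 183.4] 494 [0.0834 0.0263] 17.5 0.0875
```

Request:
carry_out(plan=[0, -0.55, 0, 0.03, 0, 7, 0, 0, -0.55, 0, 0.03, 0, 7, 0, 0, -0.55, 0, 0.03, 0, 7, 0, 0, -0.55, 0, 0.04, 0, 7, 0, 0, -0.55, 0, 0.03, 0, 7, 0, 0, 0, 0, 0, 0, 0, 0])

```text
clock: 4.95
tcp_pos: [0.5513, 0.0619, 0.0535]
tool_rot: [[-0.873, 0.0, -0.488], [0.488, 0.0, -0.873], [-0.0, -1.0, -0.0]]
ft_force: [-0.1, 0.4, -0.3]
width: 0.0001
```

```bash
python3 look.py
```

```text
[0.551  0.0619 0.0534] 61.3 0.0453 [-0.1  0.3 -0.5]
stud [27.  56.2] 1351 [ 0.0482 -0.0734] -56.7 0.0878
stud [190.9  69.4] 1301 [ 0.0009 -0.042 ] -88.8 0.042
stud [370.7 167.4] 1079 [-0.0401  0.021 ] 152.3 0.0453
stud [208.7 257.7] 1180 [0.0338 0.0235] 34.8 0.0412
yel [147.2 262.3] 296 [0.0847 0.0267] 17.5 0.0888
```

The push works: the plate has turned about 24° and there is about 76° to go.

Request:
carry_out(plan=[0, -0.55, 0, 0.03, 0, 7, 0, 0, -0.55, 0, 0.03, 0, 7, 0, 0, -0.55, 0, 0.03, 0, 7, 0, 0, -0.55, 0, 0.04, 0, 7, 0, 0, -0.55, 0, 0.03, 0, 7, 0, 0, 0, 0, 0, 0, 0, 0])

```text
clock: 5.6
tcp_pos: [0.5695, 0.0421, 0.0533]
tool_rot: [[-0.438, 0.0, -0.899], [0.899, 0.0, -0.438], [0.0, -1.0, -0.0]]
ft_force: [0.2, 0.0, -0.4]
width: -0.0001
```

Request:
carry_out(plan=[0, -0.55, 0, 0.03, 0, 7, 0, 0, -0.55, 0, 0.03, 0, 7, 0, 0, -0.55, 0, 0.04, 0, 7, 0, 0, -0.55, 0, 0.03, 0, 7, 0, 0, 0, 0, 0, 0, 0, 0])

```text
clock: 6.1
tcp_pos: [0.5739, 0.0209, 0.0533]
tool_rot: [[0.034, 0.0, -0.999], [0.999, 0.0, 0.034], [0.0, -1.0, -0.0]]
ft_force: [-0.0, 0.3, -0.4]
width: 0.0002
```

```bash
python3 look.py w3.png
```

```text
[0.5739 0.021  0.0534] -1.6 0.0447 [-0.7 -0.7  0.8]
stud [192.7  67.2] 1221 [-0.0397 -0.0191] -154.3 0.0441
stud [369.7 167. ] 1277 [-0.002  0.045] 92.5 0.0451
stud [207.3 256.9] 1123 [ 0.0338 -0.0196] -30.2 0.0391
stud [101.3 286.2] 1300 [ 0.046  -0.0658] -55.0 0.0803
yel [311.1 292.6] 73 [0.0835 0.0316] 20.7 0.0893
```

View pics/w3.png

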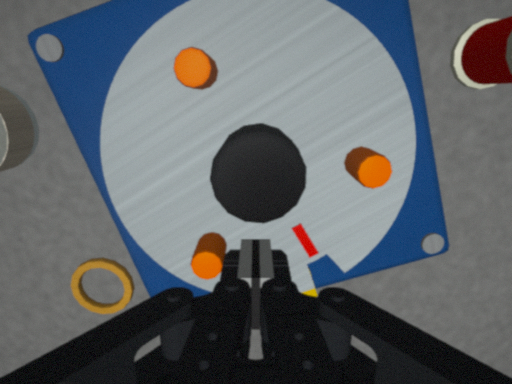

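The notch at about (330,270) is nearly over the tab: the studs put it at about 29° against the pin's 16°. I'll push 12° more, back off, rise and look from above.

Request:
carry_out(plan=[0, -0.31, 0, 0.01, 0, 4, 0, 0, -0.31, 0, 0.01, 0, 4, 0, 0, -0.31, 0, 0.01, 0, 4, 0, 0, 0, 0, 0, 0, 0, 0, 0, 0.6, 0, 0, 0, 0, 0, 0, 0, -4, 0, 0, 0, 0, 0, 0, -4.5, 0, 0, 0, 0, 0, 0, -4.5, 0, 0, 0, 0])

```text
clock: 6.95
tcp_pos: [0.5739, 0.0178, 0.1846]
tool_rot: [[0.24, -0.001, -0.971], [0.971, -0.001, 0.24], [-0.001, -1.0, 0.001]]
ft_force: [1.4, 0.3, 0.3]
width: -0.0002
```

Request:
carry_out(plan=[0, 0, -4.5, -3, 0, 0, 0, 0, 0, 0, -3, 0, 0, 0, 0, 0, 0, 0, 0, 0, 0])

```text
clock: 7.25
tcp_pos: [0.6323, 0.0035, 0.2243]
tool_rot: [[0.241, -0.0, -0.971], [0.971, -0.0, 0.241], [-0.0, -1.0, 0.0]]
ft_force: [-1.5, 1.3, -2.0]
width: -0.0001
```

```bash
python3 look.py w4.png
python3 - <<'E'
from h import *
c=grab("top");x0,y0,w=203,170,80
im=c["image"][y0:y0+w,x0:x0+w]
d=dict(c);d["image"]=im
cv2.imwrite("pics/crop2.png",cv2.cvtColor(cv2.resize(im,(560,560),interpolation=cv2.INTER_CUBIC),cv2.COLOR_RGB2BGR))
for k,lo,hi,z in(("stud",(5,100,100),(20,255,255),.087),("yel",(22,130,120),(35,255,255),.04)):
    for b in blobs(d,lo,hi,6): print(k,b[0]+(x0,y0),b[1][4],cast(c,b[0]+(x0,y0),z).round(4).tolist())
E
```

```text
[0.631  0.0038 0.2236] -10.3 0.1033 [-0.6 -0.1 -1. ]
stud [218.7   6.3] 217 [-0.041  -0.0116] -164.2 0.0426
stud [302.1  54. ] 248 [0.0093 0.0455] 78.4 0.0465
stud [224.7 104.8] 203 [ 0.0329 -0.0272] -39.6 0.0426
yel [288.5 132.7] 345 [0.0754 0.0243] 17.8 0.0792
stud [276. 181.] 65 [[0.6155, -0.0882, 0.087]]
stud [252.3 197.5] 14 [[0.5629, -0.0101, 0.087]]
stud [229.4 205.4] 13 [[0.5387, 0.0644, 0.087]]
stud [247.5 221.3] 14 [[0.4862, 0.0069, 0.087]]
yel [236.3 186.6] 32 [[0.6062, 0.0421, 0.04]]
```

View pics/w4.png

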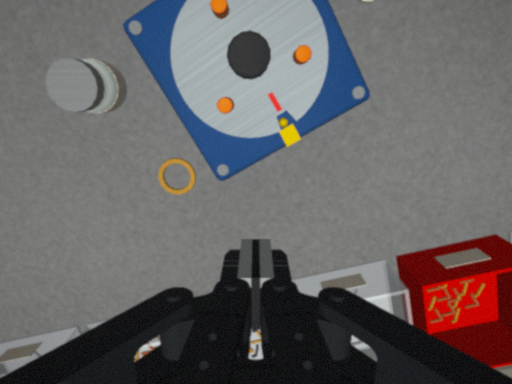

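The wrist view shows the yellow pin at (284,122) inside the notch, with the red line at (275,101) pointing slightly anticlockwise of it. I'll measure the residual more closely.

Run:
```python
from h import *
c=grab("wrist")
cv2.imwrite("pics/w5.png",cv2.cvtColor(cv2.resize(c["image"][70:160,230:330],(800,720),interpolation=cv2.INTER_CUBIC)[:600],cv2.COLOR_RGB2BGR))
A=lambda q:np.degrees(np.arctan2(q[1],q[0])).round(2)
st=[cast(c,b[0],.087)[0,:2] for b in blobs(c,(5,100,100),(20,255,255),100) if b[0][1]<120]
o=np.mean(st,0);print("centre",o,len(st))
print("notch by studs",[A(p-o) for p in st])
hsv=cv2.cvtColor(c["image"],cv2.COLOR_RGB2HSV)
m=cv2.inRange(hsv,np.array((22,130,60)),np.array((35,255,255)))
n,l,s,ce=cv2.connectedComponentsWithStats(m)
v,u=np.nonzero(m[110:155,265:310]);v+=110;u+=265
t=cast(c,np.c_[u,v],.04)[:,:2]-o;r=np.hypot(*t.T)
print("r range",r.min(),r.max());print("tab angle",A(t[r>.077].mean(0)))
pp=cast(c,np.c_[u,v],.055)[:,:2]-o;rp=np.hypot(*pp.T)
print("pin angle",A(pp[r<.072].mean(0)) if (r<.072).any() else None,(r<.072).sum())
m=((hsv[...,0]>172)|(hsv[...,0]<4))&(hsv[...,1]>120);v,u=np.nonzero(m[85:115,260:290]);v+=85;u+=260
print("red",A(cast(c,np.c_[u,v],.065)[:,:2].mean(0)-o),len(u))
```

```text
centre [0.5293172  0.02453817] 3
notch by studs [np.float64(-161.98), np.float64(77.97), np.float64(-41.87)]
r range 0.06222477697203209 0.09047429001175633
tab angle 16.16
pin angle 16.15 63
red 18.45 91
```

View pics/w5.png

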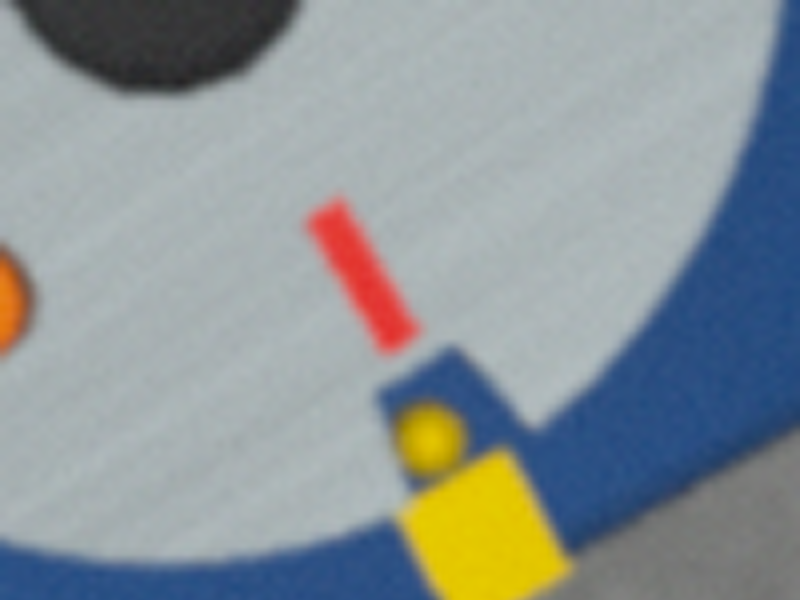

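The close-up shows the pin at (430,440), 1.9° clockwise of the notch's middle. I'll go back behind stud2 and push 1.9° more.

Run:
```python
from h import *
rows([(*arc(-6),.17,84,3),(*arc(-6),.054,84,5)])
```

```text
[0, -0.01, 1.8, 1.92, 0, np.float64(-2.7), 0]
[0, 0.09, 1.81, 1.91, 0, np.float64(-2.6), 0]
[0, 0.17, 1.8, 1.91, 0, np.float64(-2.7), 0]
[0, -0.0, 2.32, 0.0, 0, np.float64(0.0), 0]
[0, -0.0, 2.32, 0.0, 0, np.float64(0.0), 0]
[0, -0.0, 2.32, 0.0, 0, np.float64(0.0), 0]
[0, -0.0, 2.32, 0.0, 0, np.float64(0.0), 0]
[0, -0.0, 2.32, 0.0, 0, np.float64(0.0), 0]
```

Request:
carry_out(plan=[0, 0, 1.8, 1.9, 0, -2.7, 0, 0, 0.1, 1.8, 1.9, 0, -2.6, 0, 0, 0.2, 1.8, 1.9, 0, -2.7, 0, 0, 0, 0, 0, 0, 0, 0, 0, 0, 3, 0, 0, 0, 0, 0, 0, 3, 0, 0, 0, 0, 0, 0, 3, 0, 0, 0, 0, 0, 0, 0, 0, 0, 0, 0])

```text
clock: 8.2
tcp_pos: [0.5724, 0.0176, 0.0769]
tool_rot: [[0.106, -0.007, -0.994], [0.994, -0.001, 0.106], [-0.002, -1.0, 0.007]]
ft_force: [-0.7, -0.4, -0.2]
width: -0.0001
```

Run:
```python
from h import *
print(read_state()["tcp_pos"],read_state()["ft_force"])
rows([(*arc(-6),.054,84,2),(*arc(-11),.054,79,1),(*arc(-13.5),.054,76.5,1),(*arc(-15.5),.054,74.5,1)])
```

```text
[0.57239342 0.01758174 0.07688672] [-0.67799643 -0.39446704 -0.23630535]
[0, 0.0, 1.14, -0.08, 0, np.float64(-0.0), 0]
[0, 0.01, 1.15, -0.09, 0, np.float64(-0.1), 0]
[0, -0.39, -0.0, 0.02, 0, np.float64(5.0), 0]
[0, -0.2, -0.0, 0.01, 0, np.float64(2.5), 0]
[0, -0.16, -0.0, -0.0, 0, np.float64(2.0), 0]
```

Request:
carry_out(plan=[0, 0, 1.1, 0, 0, 0, 0, 0, 0, 1.1, 0, 0, 0, 0, 0, 0, 0, 0, 0, 0, 0, 0, -0.39, 0, 0.02, 0, 5, 0, 0, 0, 0, 0, 0, 0, 0])

```text
clock: 8.7
tcp_pos: [0.5747, 0.0138, 0.0597]
tool_rot: [[0.194, 0.001, -0.981], [0.981, 0.0, 0.194], [0.0, -1.0, -0.001]]
ft_force: [-0.2, 0.4, 0.8]
width: -0.0004
```

```bash
python3 look.py; python3 -c "
from h import *
rows([(*arc(-15.5),.054,74.5,2)])"
```

```text
[0.5747 0.0139 0.0597] -10.4 0.0462 [ 0.  -0.8  0.7]
stud [198.1  61.3] 1116 [-0.0432 -0.0111] -165.5 0.0446
stud [363.5 163.4] 1172 [0.0065 0.0444] 81.7 0.0448
stud [205.  245.5] 991 [ 0.0291 -0.0262] -42.0 0.0392
stud [124.1 288.4] 692 [ 0.0426 -0.0669] -57.5 0.0793
yel [318.2 268.6] 812 [0.0778 0.0248] 17.6 0.0817
[0, -0.2, 0.28, 0.06, 0, np.float64(2.2), 0]
[0, -0.21, 0.29, 0.06, 0, np.float64(2.3), 0]
```

Request:
carry_out(plan=[0, -0.2, 0, 0.06, 0, 2.2, 0, 0, -0.2, 0, 0.06, 0, 2.3, 0, 0, 0, 0, 0, 0, 0, 0])

```text
clock: 9.05
tcp_pos: [0.5727, 0.0105, 0.0595]
tool_rot: [[0.268, 0.001, -0.963], [0.963, 0.001, 0.268], [0.001, -1.0, -0.001]]
ft_force: [0.4, 0.7, 0.2]
width: 0.0
```

```bash
cat > meas.py <<'E'
from h import *
c=grab("wrist");s=read_state();p=np.array(s["tcp_pos"]);print(p.round(4),s["ft_force"].round(1))
A=lambda q:np.degrees(np.arctan2(q[1],q[0])).round(2)
st=[cast(c,b[0],.087)[0,:2] for b in blobs(c,(5,100,100),(20,255,255),100)]
st=[q for q in st if np.hypot(*(q-HUB))<.06]
o=np.mean(st,0);a=[A(q-o) for q in st];print("centre",o.round(4),a)
n=np.array([(x+180-16+60)%120-60 if False else ((x-16)+60+60)%120-60+16 for x in a]);print("notch(mod120)",n,n.mean())
m=cv2.inRange(cv2.cvtColor(c["image"],cv2.COLOR_RGB2HSV),np.array((22,130,60)),np.array((35,255,255)))
v,u=np.nonzero(m);t=cast(c,np.c_[u,v],.04)[:,:2]-o;r=np.hypot(*t.T)
k=(r>.077)&(r<.095);print("tab",A(t[k].mean(0)),k.sum())
q=cast(c,np.c_[u,v],.055)[:,:2]-o;k=r<.072
if k.any(): print("pin",A(q[k].mean(0)),k.sum())
E
python3 meas.py
```

```text
[0.5726 0.0104 0.0594] [ 0.4  1.1 -0.6]
centre [0.5267 0.0246] [np.float64(-163.32), np.float64(76.28), np.float64(-43.78)]
notch(mod120) [16.68 16.28 16.22] 16.393333333333334
tab 15.17 663
pin 15.79 13
```

Notch at 16.4° against pin at about 16°. Next: back off, rise clear and recheck before pressing.

Request:
carry_out(plan=[0, 0.6, 0, 0, 0, 0, 0, 0, 0, -4, 0, 0, 0, 0, 0, 0, -4.5, 0, 0, 0, 0, 0, 0, -4.5, 0, 0, 0, 0, 0, 0, -3.5, -3, 0, 0, 0, 0, 0, 0, -3, 0, 0, 0, 0, 0, 0, 0, 0, 0, 0, 0, 0, 0, 0, 0, 0, 0])

```text
clock: 9.9
tcp_pos: [0.6316, 0.0001, 0.2224]
tool_rot: [[0.269, -0.002, -0.963], [0.963, -0.0, 0.269], [-0.001, -1.0, 0.002]]
ft_force: [-0.1, 0.1, 0.2]
width: 0.0002
```

```bash
python3 meas.py; python3 -c "
from h import *
rows([(.5293,.0222,.14,75,5)])"
```

```text
[6.313e-01 1.000e-04 2.229e-01] [-0.2 -0.7 -0.2]
centre [0.5297 0.0244] [np.float64(-163.14), np.float64(76.78), np.float64(-43.74)]
notch(mod120) [16.86 16.78 16.26] 16.633333333333336
tab 16.3 206
pin 16.06 70
[0, -0.12, 1.66, 2.08, 0, np.float64(-0.1), 0]
[0, -0.12, 1.66, 2.09, 0, np.float64(-0.1), 0]
[0, -0.12, 1.66, 2.08, 0, np.float64(-0.1), 0]
[0, -0.11, 1.65, 2.09, 0, np.float64(-0.2), 0]
[0, -0.1, 1.66, 2.08, 0, np.float64(-0.1), 0]
```

Residual is about 0.5°, well inside the ±2° tolerance. Moving over the hub.

Request:
carry_out(plan=[0, -0.1, 1, 2.1, 0, 0, 0, 0, -0.1, 1, 2.1, 0, 0, 0, 0, -0.1, 1, 2.1, 0, 0, 0, 0, -0.1, 1, 2.1, 0, 0, 0, 0, -0.1, 1, 2.1, 0, 0, 0, 0, 0, 0, 0, 0, 0, 0, 0, 0, 3, 0, 0, 0, 0, 0, 0, 3, 0, 0, 0, 0])

```text
clock: 10.75
tcp_pos: [0.5298, 0.0238, 0.1147]
tool_rot: [[0.268, 0.004, -0.963], [0.963, 0.001, 0.268], [0.002, -1.0, -0.003]]
ft_force: [0.5, 0.7, -0.9]
width: -0.0004
```

```bash
python3 -c "
from h import *
print(read_state()['tcp_pos'],read_state()['ft_force'])
rows([(.5295,.0225,.082,75,4)])"
```

```text
[0.52975614 0.02381012 0.11473439] [ 0.48721147  0.66331589 -0.88652243]
[0, -0.03, 0.82, -0.0, 0, np.float64(-0.1), 0]
[0, -0.04, 0.82, -0.01, 0, np.float64(-0.2), 0]
[0, -0.03, 0.82, 0.0, 0, np.float64(-0.1), 0]
[0, -0.03, 0.81, 0.0, 0, np.float64(-0.1), 0]
```

Request:
carry_out(plan=[0, 0, 1.2, 0, 0, 0, 0, 0, 0, 1.2, 0, 0, 0, 0, 0, 0, 0.8, 0, 0, 0, 0, 0, 0, 0.3, 0, 0, 0, 0, 0, 0, 0.3, 0, 0, 0, 0, 0, 0, 0, 0, 0, 0, 0])

```text
clock: 11.35
tcp_pos: [0.5295, 0.0234, 0.0763]
tool_rot: [[0.269, 0.001, -0.963], [0.963, 0.0, 0.269], [0.0, -1.0, -0.001]]
ft_force: [0.5, 0.3, -0.4]
width: 0.0003
```

Request:
carry_out(plan=[0, 0, 0.3, 0, 0, 0, 0, 0, 0, 0.3, 0, 0, 0, 0, 0, 0, 0, 0, 0, 0, 0])

```text
clock: 11.65
tcp_pos: [0.5293, 0.0234, 0.0696]
tool_rot: [[0.269, 0.0, -0.963], [0.963, 0.0, 0.269], [0.0, -1.0, -0.0]]
ft_force: [0.6, -0.1, 1.0]
width: 0.0001
```

Request:
carry_out(plan=[0, 0, 0.3, 0, 0, 0, 0, 0, 0, 0.3, 0, 0, 0, 0, 0, 0, 0, 0, 0, 0, 0])

```text
clock: 11.95
tcp_pos: [0.5295, 0.0234, 0.0649]
tool_rot: [[0.269, 0.001, -0.963], [0.963, -0.0, 0.269], [0.0, -1.0, -0.001]]
ft_force: [-3.2, -0.0, 7.9]
width: 0.0001
```

Request:
carry_out(plan=[0, 0, 0.2, 0, 0, 0, 0, 0, 0, 0.2, 0, 0, 0, 0, 0, 0, 0, 0, 0, 0, 0])

```text
clock: 12.25
tcp_pos: [0.5302, 0.0233, 0.0646]
tool_rot: [[0.268, 0.004, -0.963], [0.963, -0.001, 0.268], [0.0, -1.0, -0.004]]
ft_force: [-11.4, 2.6, 24.1]
width: -0.0001
```

Force jumped from about 1 N to 24 N with almost no travel, which suggests the hard stop. I'll lift off and verify the heights.

Request:
carry_out(plan=[0, 0, -0.4, 0, 0, 0, 0, 0, 0, -0.6, 0, 0, 0, 0, 0, 0, -3, 0, 0, 0, 0, 0, 0, -4.5, 0, 0, 0, 0, 0, 0, -4.5, 0, 0, 0, 0, 0, 0, -3.5, -4, 0, 0, 0, 0, 0, 0, -4, 0, 0, 0, 0, 0, 0, 0, 0, 0, 0])

```text
clock: 13.05
tcp_pos: [0.6062, 0.0018, 0.2188]
tool_rot: [[0.271, -0.005, -0.963], [0.963, -0.001, 0.271], [-0.002, -1.0, 0.005]]
ft_force: [-1.3, 1.5, -2.0]
width: -0.0001
```

```bash
cat > hgt.py <<'E'
from h import *
import sys
c=grab("wrist");z=c["z_map"];K=c["K"];s=read_state();print(s["clock"],s["tcp_pos"])
v,u=np.mgrid[:384,:512]
P=np.stack([(u-K[0,2])/K[0,0]*z,-(v-K[1,2])/K[1,1]*z,-z],-1)@c["R"].T+c["eye"]
r=np.hypot(P[...,0]-.5297,P[...,1]-.0235);ok=(z>0)&(v<225)
h=lambda m:(np.median(P[...,2][m&ok]).round(4),int((m&ok).sum()))
print("hub",h((r<.012)&(P[...,2]>.06)));print("plate",h((r>.022)&(r<.034)))
a=np.abs(np.stack([P[...,0]-.5297,P[...,1]-.0235]));print("base",h((r>.085)&(r<.1)&(P[...,2]>.03)&(P[...,2]<.05)));print("table",h((r>.14)&(r<.2)&(P[...,2]<.015)))
cv2.imwrite("pics/"+sys.argv[1],cv2.cvtColor(cv2.resize(c["image"][:200,120:390],(800,592),interpolation=cv2.INTER_CUBIC),cv2.COLOR_RGB2BGR))
E
python3 hgt.py w6.png
```

```text
13.1 [0.60467948 0.00207082 0.2189951 ]
hub (np.float64(0.0796), 643)
plate (np.float64(0.0496), 2500)
base (np.float64(0.0393), 4968)
table (np.float64(-0.0004), 25638)
```

View pics/w6.png

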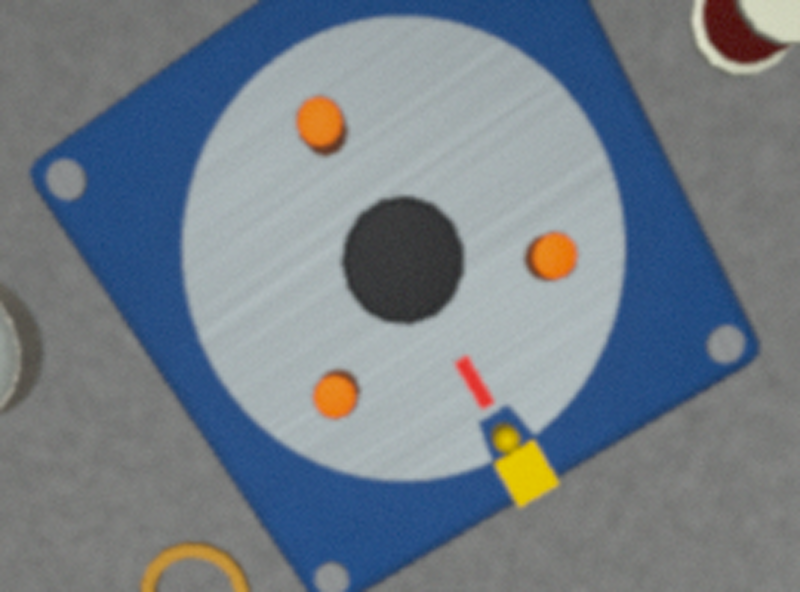

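The close-up shows the pin in the notch at (505,437). Hub top is at 0.0796 and plate at 0.0496, the fully home heights of 0.080 and 0.050. The arm is clear, so I'm handing in.

Request:
carry_out(plan=[0, 0, 0, 0, 0, 0, 0, 0, 0, 0, 0, 0, 0, 0])

```text
clock: 13.3
tcp_pos: [0.6034, 0.0025, 0.2229]
tool_rot: [[0.269, 0.0, -0.963], [0.963, -0.0, 0.269], [0.0, -1.0, -0.0]]
ft_force: [-0.2, -0.3, -0.0]
width: 0.0001
```

```bash
python3 -c "
from station import *
print(ticket.close_job())"
```

```text
the job is handed in; nothing more can be done
None
```

The plate is turned onto the drive pin and pressed fully home, and the job was handed in at 13.3 s with the arm clear. I pushed stud2 about 100° clockwise with the shut fingertips, then pressed the hub until it stopped, at about 24 N vertical.

**Last checks:**
- **Alignment:** before pressing, the notch was within about 0.5° of the pin.
- **Seating:** afterwards the hub top was at 79.6 mm and the plate's upper face at 49.6 mm, against 80 mm and 50 mm for fully home. The pin shows inside the notch.
- **Other things:** the jar, red spool and ring looked undisturbed in the wrist picture. I did not re-measure the green and blue spools, braid or screwdriver, but the arm never went near them.

**What disagreed:**
- **Fingertip position:** the shut fingertips sit about 19 mm behind the reported TCP, not ahead of it as the interface text says. The first sweep therefore passed over the stud without touching it. I corrected the height from the depth map and repeated the sweep.
- **Press reading:** the reported TCP at the hard stop was about 3–4 mm higher than that offset predicts, and there was about 11 N of sideways force.

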